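# Make ready the paint dispenser

## Task

One of the two white trays beside the paint tank has the flat round paint pan lying behind it; the other has the blue bottle behind it and is not to be used. Stand all the loose white pots upright on the floor of the tray with the pan, then screw the tank's grey head down clockwise by more than one full turn, stopping when its spout next points squarely at the middle of that tray, and let go. Leave the pan, the bottle and the other things on the table where they are.

Things in the scene. Friction and masses are not known exactly. Their poses are not given: they have to be found in the camera images.
- tank: white round paint tank fixed to the table, 108 mm across (foot 124 mm), shoulder 124 mm high, with a threaded steel neck on which the head sits; origin: centre of its underside, z up.
- head (a joint): turn of the grey screw head, rad: grows clockwise seen from above, range 0 to 12.5, starts at 0.1 to 0.8. The spout's bearing in the tank's frame (anticlockwise from its x) is 0.44 minus this value; the wanted place, over a full turn on, is near 8.3 (tray_b) or 11.4 (tray_a). Friction about 0.15 N m; it sinks 2 mm per rad, stays where it is left; no stop at the wanted place.
- wing (a point): middle of the upright flat wing on top of the head, by which it is turned; on the tank's axis. The wing is 70 mm long (in line with the spout), 16 mm thick, 46 mm high (from 180 to 226 mm above the table when the joint reads 0). The round cap below it is 58 mm across and 30 mm high.
- spout_tip (a point): mouth of the steel spout, 115 mm from the tank's axis and 138 mm above the table when the joint reads 0; the spout is a 17 mm thick bar that runs level out of the cap, 160 to 181 mm above the table then, and turns down at its end.
- tray_a: Tray on the tank's +y side: low white tray fixed to the table, 158 mm long (away from the tank), 200 mm wide, 17 mm high, walls and floor 5 mm thick. Its origin lies on the tank's upright axis at table level; its x axis points from there through the tray's middle: the inside spans x 92 to 240 mm, y -95 to 95 mm; floor at z 5 mm.
- tray_b: Tray on the tank's -y side: low white tray fixed to the table, 158 mm long (away from the tank), 200 mm wide, 17 mm high, walls and floor 5 mm thick. Its origin lies on the tank's upright axis at table level; its x axis points from there through the tray's middle: the inside spans x 92 to 240 mm, y -95 to 95 mm; floor at z 5 mm.
- tray_a_mid (a point): middle of tray_a's floor (166 mm from the tank's axis).
- tray_b_mid (a point): middle of tray_b's floor.
- pan: flat round watercolour pan with a brown cake, 62 mm across, 14 mm high, lying on the table behind (robot's far side of) one of the two trays, within 0.16 m of that tray's middle; origin: centre of its underside. It marks the tray to use.
- bottle: tall blue bottle with white cap, 60 mm across, 150 mm high, standing behind the other tray; origin: centre of its underside.
- pot1: white open round ceramic pot, 56 mm across, 62 mm high, wall 4 mm, floor 8 mm, 160 g, all pots alike; two to four are present; origin: centre of its underside, z along its axis.
- pot2: white open round ceramic pot, 56 mm across, 62 mm high, wall 4 mm, floor 8 mm, 160 g, all pots alike; two to four are present; origin: centre of its underside, z along its axis.
- pot3: white open round ceramic pot, 56 mm across, 62 mm high, wall 4 mm, floor 8 mm, 160 g, all pots alike; two to four are present; origin: centre of its underside, z along its axis.
- pot4: white open round ceramic pot, 56 mm across, 62 mm high, wall 4 mm, floor 8 mm, 160 g, all pots alike; two to four are present; origin: centre of its underside, z along its axis.
- brush: paintbrush 200 mm long lying on the table in front of the tank, origin below its middle; bystander.
- tape: cardboard tape roll 90 mm across, 22 mm high, lying flat; bystander.
- jar: amber jar 64 mm across, 85 mm high, beyond the tank; bystander.
- mug: blue mug 80 mm across, 90 mm high, on the left; bystander.
- eraser: white eraser 60 x 28 x 16 mm on the right; bystander.
- glue: green bottle 56 mm across, 140 mm high, on the right; bystander.

How it is judged:
By the outcome, as a careful person would: the job done as asked, in the order asked, and still so for the second after the job is handed in, with the robot touching nothing.
Of pot1, pot2, pot3, pot4 only 2 to 4 are there at a start; the rules pass over those that are not, and their reading is None.
At some moment in a run one of pot1, pot2, pot3, pot4 may be knocked a few centimetres aside while the robot is not near it.
Once in a run the grip may slacken for a moment while it holds something.
It also fails if it takes over 210 s, if anything falls off the work surface, if the arm or the gripper's body presses on something with over 40 N, if the wrist force passes 120 N, or if a joint passes its speed limit or range.

## Robot

A 6-joint arm with a two-finger parallel gripper is mounted at the origin on the work surface. World frame = base frame: x ahead of the robot, y to its left, z up, the work surface at z = 0. Lengths are in m, angles in degrees, forces in N, time in s.
With the tool pointing down it reaches from about 0.4 to 0.825 m from the base axis. Payload 7 kg.
Tool frame: the origin (TCP) lies between the finger pads; the fingertips stand 22 mm ahead of it and the grasp point (between the pads) lies 3 mm ahead of it; z points along the fingers, y is the line along which they close (so a half turn about z gives the same grasp; the last joint's range is limited). The gripper opens to 88 mm and grips with 3 to 60 N. Pads are 19 mm wide; open, the fingers measure 130 mm over their backs; the gripper's body (78 mm by 193 mm) begins 47 mm behind the grasp point.
Start: joints at [92.309, 20.546, 0.682, 0, -70.136, -16.507], TCP at [0.166, 0.654, 0.228] pointing down, gripper open.
Joint ranges: [-176.03, 176.03], [-82.01, 121.73], [-58.28, 71.71], [-173.87, 95.51], [-174.79, -0.11], [-173.66, 173.66]. Speed limits (degrees/s): [136.94, 136.94, 172.46, 180, 180, 180].

## Interface

Orientations are given as [roll, pitch, yaw] about the fixed x, y, z axes, in that order (R = Rz(yaw) Ry(pitch) Rx(roll)).
In Python, from plant import ctrl gives the robot as it stands.
- The arm moves only by the tool apply_moves, never from a script. Its argument "targets" is a list of rows, each an object with "travel": the shift along the tool's x, y, z in mm, a list of three; "roll": the turn about the tool's z in degrees; "jaw": the finger opening in mm, from 0 to 87.6. In form: [{"travel": [tx, ty, tz], "roll": roll, "jaw": jaw}, ...]. A call has 1 to 10 rows; each row shifts and turns the commanded pose from where the row before left it, along the tool's axes as they then stand; what a row does not reach is not made up. A row lasts 1/10 s, in which the tool goes at most 50 mm and 8.59 degrees, less where a joint would pass 70% of its speed; a pose out of reach is approached as far as the arm can. A call with a gripper value outside its range is refused whole. The fingers move at their own pace and stop on an object; the grip force is fixed at half the most. Time passes only in rows, so rows that do not move let the fingers close. It gives the time, the measured TCP pose, the force, the opening and the grip force at its end, in the units of the state.
- ctrl.get_obs(): the state, without advancing time (a new reading comes with each control period).
- ctrl.snapshot(name): name is "side" or "top"; returns the picture (480x640x3 uint8, red, green, blue); there is no depth.
- ctrl.calibration(name): a dict with "K" (3x3 intrinsics, pixels), "extrinsics" (4x4, takes a point from camera to world coordinates). Camera axes: x right, y down, z forward; pixel columns grow to the right and rows downward; lengths in m; the calibration is good to about 2 mm. A picture is of the moment at which its call begins. calibration takes no time and is no camera call.
- ctrl.close_job(): hands the job in; it is judged then, once.
The state is a dict: "clock": time; "joint_pos": joint angles; "qvel": joint speeds; "tau": joint torques, N m; "tool_pos": TCP position; "orientation": TCP orientation; "force": force on the tool from outside, world axes, zero at the start; "moment": the same for the moment, N m; "opening": finger opening in m; "gripper_force": force on a finger pad.
Only numpy, scipy, OpenCV 4.12 (cv2) and the standard library are available. Lean on these libraries where they do the work, as an engineer would, in place of code of your own. Each camera call takes 0.05 s, during which the arm holds its last target. There are 200 camera calls.

## Working session

There is one attempt and no reset: what is moved stays moved. The work goes in short steps, Python scripts to look and compute and a tool call to move; the robot and the scene stay as the last step left them, time stands still between calls to the robot, and variables do not carry over. Pictures are saved under pics/ and viewed, at most 14 in all, crops included, and the job is handed in when it is done.

Besides the shell and the picture viewer there is one more tool, called after "Emit:" in YAML: its name, and indented under it one key for each argument. apply_moves: Moves the arm, as the interface text tells. Its arguments: {"type":"object","properties":{"targets":{"type":"array","items":{"type":"object","properties":{"travel":{"type":"array","items":{"type":"number"}},"roll":{"type":"number"},"jaw":{"type":"number"}}}}},"required":["targets"]}

```bash
ls; mkdir -p pics; python3 - <<'E'
from plant import ctrl
import cv2,numpy as np
for n in("top","side"):
    im=ctrl.snapshot(n); cv2.imwrite(f"pics/{n}0.png",im[:,:,::-1])
    c=ctrl.calibration(n); print(n,np.round(c["K"],1).tolist(),np.round(c["extrinsics"],3).tolist())
print(ctrl.get_obs())
E
```

```text
pics
top [[559.3, 0.0, 322.9], [0.0, 559.3, 240.7], [0.0, 0.0, 1.0]] [[0.023, -0.983, 0.183, 0.335], [-1.0, -0.021, 0.013, -0.015], [-0.009, -0.183, -0.983, 1.555], [0.0, 0.0, 0.0, 1.0]]
side [[520.0, 0.0, 318.5], [0.0, 520.0, 243.7], [0.0, 0.0, 1.0]] [[0.976, -0.126, 0.179, 0.368], [-0.218, -0.504, 0.836, -0.974], [-0.016, -0.854, -0.519, 0.761], [0.0, 0.0, 0.0, 1.0]]
{'clock': 0.1, 'joint_pos': array([ 9.23120928e+01,  2.05881735e+01,  6.39690995e-01, -1.58725131e-02,
       -7.01363926e+01, -1.65079307e+01]), 'qvel': array([-0.00499284, -0.03953742,  0.13646021, -0.00993856, -0.06978161,
        0.03118265]), 'tau': array([-8.46014300e-04, -5.84161699e+01,  2.93753546e+01,  7.01555237e+00,
        1.01990972e-02, -4.98977806e-05]), 'tool_pos': array([0.16545386, 0.65396736, 0.22751781]), 'orientation': array([ 1.79914383e+02, -9.81212208e-03, -1.42012348e+01]), 'force': array([-0.29387459, -0.45594354, -0.99150885]), 'moment': array([-0.00544001, -0.04700713,  0.0123946 ]), 'gripper_force': 0.0, 'opening': 0.08749854447724371}
```

View pics/top0.png

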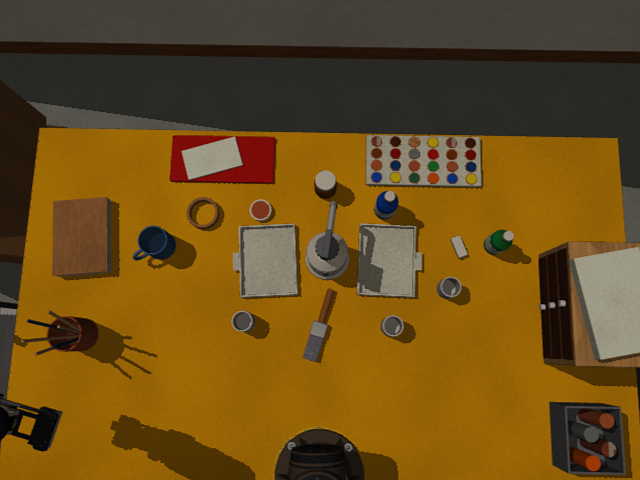

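View pics/side0.png

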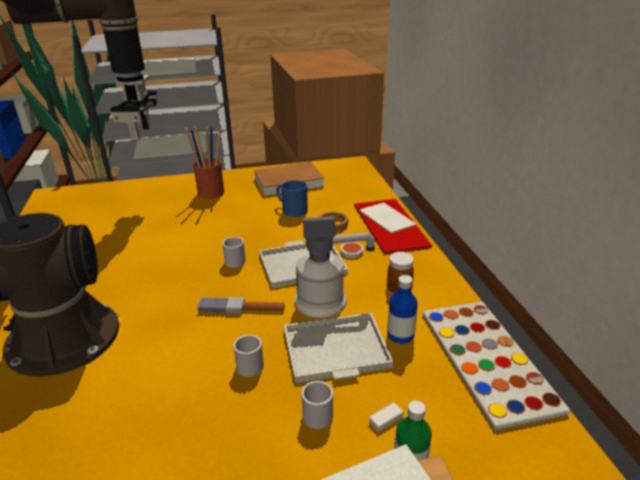

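The pan (261,210 in the top view) lies behind the left tray, so tray_a is the one to use. The bottle (387,205) is behind the right tray. I see three upright pots at about (243,322), (392,326) and (450,288). The spout points away from the robot, with its tip at about (332,207).

```bash
cat > h.py <<'E'
from plant import ctrl
import cv2,numpy as np
def ray(n,uv):
    c=ctrl.calibration(n);K=np.array(c["K"]);T=np.array(c["extrinsics"])
    d=T[:3,:3]@np.linalg.inv(K)@np.array([uv[0],uv[1],1.]);return T[:3,3],d
def onz(n,uv,z):
    o,d=ray(n,uv);return (o+d*(z-o[2])/d[2])[:2]
def pix(n,p):
    c=ctrl.calibration(n);K=np.array(c["K"]);T=np.array(c["extrinsics"])
    q=K@(T[:3,:3].T@(np.array(p)-T[:3,3]));return q[:2]/q[2]
def grey(im):   # low-saturation things (not table)
    h=cv2.cvtColor(im,cv2.COLOR_RGB2HSV)
    return ((h[...,1]<90)&(h[...,2]>60)).astype(np.uint8)
def blobs(n,im,lo=60,hi=20000):
    m=grey(im)
    cs,_=cv2.findContours(m,cv2.RETR_EXTERNAL,cv2.CHAIN_APPROX_NONE)
    out=[]
    for c in cs:
        a=cv2.contourArea(cv2.convexHull(c))
        if lo<a<hi:
            M=cv2.moments(cv2.convexHull(c));out.append((M["m10"]/M["m00"],M["m01"]/M["m00"],a,c))
    return out
E
python3 - <<'E'
from h import *
for n in("top","side"):
    im=cv2.imread(f"pics/{n}0.png")[:,:,::-1].copy()
    for u,v,a,c in blobs(n,im):
        if n=="top" and not(150<u<530 and 180<v<400):continue
        if n=="side" and not(200<u<420 and 200<v<440):continue
        r=cv2.minAreaRect(c)
        print(n,round(u,1),round(v,1),int(a),"z.033:",onz(n,(u,v),.033).round(4),"bb",cv2.boundingRect(c))
        if 2500<a<9000 and n=="top":
            print("  box .017",[onz(n,p,.017).round(3).tolist() for p in cv2.boxPoints(r)])
im=cv2.imread("pics/top0.png")[185:345,220:480]
cv2.imwrite("pics/crop1.png",cv2.resize(im,None,fx=3,fy=3,interpolation=cv2.INTER_CUBIC))
E
```

```text
top 314.9 340.4 548 z.033: [0.3464 0.0194] bb (303, 321, 25, 40)
top 392.1 325.6 357 z.033: [ 0.3902 -0.187 ] bb (381, 315, 23, 22)
top 242.0 320.8 329 z.033: [0.394  0.2176] bb (232, 311, 21, 21)
top 449.3 286.6 359 z.033: [ 0.4986 -0.3425] bb (437, 277, 25, 21)
top 458.8 246.4 208 z.033: [ 0.6104 -0.3708] bb (451, 236, 17, 22)
top 488.4 242.9 66 z.033: [ 0.622  -0.4523] bb (485, 235, 8, 15)
top 507.3 235.5 74 z.033: [ 0.6437 -0.5051] bb (502, 231, 11, 10)
top 388.3 260.3 4302 z.033: [ 0.5674 -0.1767] bb (357, 224, 65, 74)
  box .017 [[0.473, -0.091], [0.674, -0.097], [0.67, -0.275], [0.469, -0.265]]
top 265.6 260.5 4276 z.033: [0.5597 0.1607] bb (233, 224, 65, 74)
  box .017 [[0.657, 0.264], [0.67, 0.086], [0.47, 0.07], [0.457, 0.244]]
top 327.7 246.9 2158 z.033: [ 0.6013 -0.0094] bb (305, 201, 44, 79)
top 260.3 209.8 340 z.033: [0.7027 0.1815] bb (250, 200, 22, 21)
top 389.3 195.8 89 z.033: [ 0.7505 -0.1792] bb (384, 191, 12, 11)
top 324.8 180.3 307 z.033: [0.7919 0.0027] bb (315, 171, 21, 20)
side 385.8 416.3 499 z.033: [ 0.6057 -0.3953] bb (370, 403, 33, 28)
side 416.0 410.4 258
[... 221 characters left out ...]
2 -0.2079] bb (284, 313, 109, 69)
side 400.8 322.3 709 z.033: [ 0.7189 -0.1635] bb (388, 304, 28, 34)
side 221.2 304.6 615 z.033: [ 0.346  -0.0092] bb (198, 297, 46, 16)
side 404.7 281.5 152 z.033: [ 0.7806 -0.0237] bb (398, 275, 14, 14)
side 401.0 260.4 321 z.033: [0.8044 0.0657] bb (390, 252, 23, 18)
side 351.3 250.9 180 z.033: [0.6941 0.1401] bb (341, 246, 22, 11)
side 307.6 276.3 4877 z.033: [0.5589 0.0535] bb (260, 241, 87, 77)
side 233.4 251.8 500 z.033: [0.3914 0.2115] bb (223, 238, 21, 29)
side 353.8 239.1 464 z.033: [0.7169 0.1968] bb (332, 233, 42, 15)
side 316.5 222.6 332 z.033: [0.6382 0.3128] bb (303, 216, 32, 18)
side 387.3 217.2 790 z.033: [0.8464 0.2933] bb (361, 203, 54, 29)
```

View pics/crop1.png

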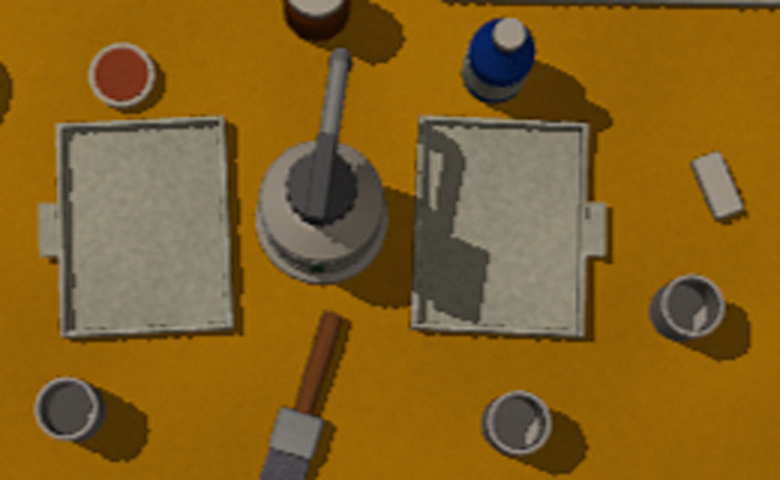

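```bash
python3 - <<'E'
from h import *
A=[(58,123),(224,117),(235,328),(66,336)]; B=[(418,116),(588,123),(583,336),(412,328)]
f=lambda p:(p[0]/3+220-.3,p[1]/3+185-.3)
for nm,Q in(("a",A),("b",B)):
    P=np.array([onz("top",f(p),.017) for p in Q]); print(nm,P.round(3).tolist(),"mid",P.mean(0).round(4))
    for i in range(4):
        d=P[(i+1)%4]-P[i]; print("  ",np.linalg.norm(d).round(3),np.degrees(np.arctan2(d[1],d[0])).round(1))
# spout tip end / root at z~.17, wing
for nm,p,z in(("tip",(341,52),.178),("spout outer",(338,62),.178),("root",(325,140),.178),("capc",(321,186),.18)):
    print(nm,onz("top",f(p),z).round(4))
E
```

```text
a [[0.659, 0.241], [0.668, 0.086], [0.471, 0.069], [0.46, 0.224]] mid [0.5646 0.1551]
   0.156 -86.7
   0.198 -175.2
   0.155 94.0
   0.2 5.0
b [[0.673, -0.096], [0.67, -0.255], [0.47, -0.249], [0.474, -0.093]] mid [ 0.5719 -0.1732]
   0.159 -91.2
   0.199 178.3
   0.156 88.6
   0.199 -1.0
tip [ 0.6917 -0.0219]
spout outer [ 0.6829 -0.0196]
root [ 0.6155 -0.01  ]
capc [ 0.576  -0.0075]
```

Emit:
apply_moves:
  targets:
    - {"travel":[0,0,0],"roll":-6.2,"jaw":87}
    - {"travel":[0,0,0],"roll":-6.2,"jaw":87}
    - {"travel":[0,0,0],"roll":-6.2,"jaw":87}
    - {"travel":[14,33,0],"roll":0,"jaw":87}
    - {"travel":[18,42,0],"roll":0,"jaw":87}
    - {"travel":[18,42,0],"roll":0,"jaw":87}
    - {"travel":[18,42,0],"roll":0,"jaw":87}
    - {"travel":[18,42,0],"roll":0,"jaw":87}
    - {"travel":[18,42,0],"roll":0,"jaw":87}
    - {"travel":[18,42,0],"roll":0,"jaw":87}

```text
clock: 1.1
tool_pos: [0.3095, 0.3776, 0.2282]
orientation: [180.0, 0.0, 4.4]
force: [1.2, 0.4, 0.0]
opening: 0.0869
gripper_force: 0.0
```

```bash
cat > go.py <<'E'
import sys
from plant import ctrl
import numpy as np
from scipy.spatial.transform import Rotation as R
o=ctrl.get_obs();x,y,z,yaw=map(float,sys.argv[1:5])
r=R.from_euler("xyz",o["orientation"],degrees=True)
d=np.array([x,y,z])-o["tool_pos"]
print("t",round(o["clock"],2),"pos",o["tool_pos"].round(4),"rpy",o["orientation"].round(1),"j1,j6",o["joint_pos"][[0,5]].round(0),"F",o["force"].round(1),"open",round(o["opening"]*1e3,1),"grip",round(o["gripper_force"],1))
rd=-(yaw-o["orientation"][2]+180)%360-180; print("before roll mm",(r.inv().apply(d)*1e3).round(1))
r2=R.from_euler("xyz",[180,0,yaw],degrees=True);print("after roll mm",(r2.inv().apply(d)*1e3).round(1),"roll",round(-((yaw-o["orientation"][2]+180)%360-180),1))
E
cat > pots.py <<'E'
from h import *
import time
k=str(time.time_ns())[-8:]
for n in("top","side"):
    im=ctrl.snapshot(n);cv2.imwrite(f"pics/{n}_{k}.png",im[:,:,::-1])
    for u,v,a,c in blobs(n,im):
        lim=(280,420) if n=="top" else (380,1500)
        p=onz(n,(u,v),.033)
        if lim[0]<a<lim[1] and .3<p[0]<.8 and -.45<p[1]<.3: print(n,round(u,1),round(v,1),int(a),p.round(4),"bb",cv2.boundingRect(c))
print(k)
E
python3 go.py 0.3927 0.2145 0.10 4.2; python3 pots.py
```

```text
t 1.1 pos [0.3095 0.3776 0.2282] rpy [180.    0.    4.4] j1,j6 [74. 21.] F [1.2 0.4 0. ] open 86.9 grip 0.0
before roll mm [ 70.4 169.  128.2]
after roll mm [ 71.1 168.8 128.2] roll 0.2
top 392.1 325.6 358 [ 0.3901 -0.1871] bb (381, 315, 23, 22)
top 242.0 320.7 332 [0.3941 0.2175] bb (232, 311, 21, 21)
top 449.0 286.9 372 [ 0.4979 -0.3417] bb (437, 277, 25, 21)
top 260.3 209.7 341 [0.7028 0.1815] bb (250, 200, 22, 21)
top 324.9 180.4 308 [0.7918 0.0026] bb (315, 171, 21, 20)
side 385.8 416.3 499 [ 0.6057 -0.3953] bb (370, 403, 33, 28)
side 317.0 404.0 1232 [ 0.4952 -0.3408] bb (302, 381, 31, 48)
side 248.3 354.9 965 [ 0.3887 -0.1866] bb (234, 335, 29, 41)
side 400.8 322.3 709 [ 0.7189 -0.1635] bb (388, 304, 28, 34)
side 221.2 304.6 614 [ 0.346  -0.0092] bb (198, 297, 46, 16)
side 233.3 251.8 503 [0.3912 0.2114] bb (223, 238, 21, 29)
side 352.8 238.4 515 [0.7154 0.201 ] bb (332, 230, 42, 18)
side 317.4 224.9 481 [0.6378 0.2987] bb (303, 216, 32, 22)
98203977
```

Emit:
apply_moves:
  targets:
    - {"travel":[16,40,0],"roll":0,"jaw":87}
    - {"travel":[16,40,10],"roll":0,"jaw":87}
    - {"travel":[16,40,30],"roll":0,"jaw":87}
    - {"travel":[16,36,30],"roll":0,"jaw":87}
    - {"travel":[7,13,30],"roll":0,"jaw":87}
    - {"travel":[0,0,28],"roll":0,"jaw":87}
    - {"travel":[0,0,0],"roll":0,"jaw":87}

```text
clock: 1.9
tool_pos: [0.3904, 0.216, 0.0987]
orientation: [179.7, 0.3, 4.3]
force: [0.1, 0.0, 0.0]
opening: 0.0871
gripper_force: 0.0
```

```bash
python3 go.py 0.3927 0.2145 0.045 4.2
```

```text
t 1.9 pos [0.3904 0.216  0.0987] rpy [179.7   0.3   4.3] j1,j6 [54. 40.] F [0.1 0.  0. ] open 87.1 grip 0.0
before roll mm [ 2.5  1.4 53.7]
after roll mm [ 2.2  1.6 53.7] roll 0.1
```

Emit:
apply_moves:
  targets:
    - {"travel":[2,1.5,20],"roll":0,"jaw":87}
    - {"travel":[0,0,20],"roll":0,"jaw":87}
    - {"travel":[0,0,14],"roll":0,"jaw":87}
    - {"travel":[0,0,0],"roll":0,"jaw":60}
    - {"travel":[0,0,0],"roll":0,"jaw":50}
    - {"travel":[0,0,0],"roll":0,"jaw":50}
    - {"travel":[0,0,0],"roll":0,"jaw":50}

```text
clock: 2.6
tool_pos: [0.3944, 0.2176, 0.0488]
orientation: [-179.9, -0.1, 4.4]
force: [1.1, -2.4, 1.7]
opening: 0.0602
gripper_force: 0.8
```

```bash
python3 go.py 0.6232 0.1669 0.10 4.2
```

```text
t 2.6 pos [0.3944 0.2176 0.0488] rpy [-1.799e+02 -1.000e-01  4.400e+00] j1,j6 [54. 40.] F [ 1.1 -2.4  1.7] open 60.2 grip 0.8
before roll mm [224.2  68.1 -51. ]
after roll mm [224.5  67.3 -51.2] roll 0.2
```

Emit:
apply_moves:
  targets:
    - {"travel":[0,0,0],"roll":0,"jaw":45}
    - {"travel":[0,0,0],"roll":0,"jaw":45}
    - {"travel":[0,0,0],"roll":0,"jaw":45}

```text
clock: 2.9
tool_pos: [0.3943, 0.2172, 0.0486]
orientation: [-180.0, -0.0, 4.4]
force: [-2.0, -0.7, 7.4]
opening: 0.0545
gripper_force: 30.0
```

Emit:
apply_moves:
  targets:
    - {"travel":[0,0,-15],"roll":0,"jaw":45}
    - {"travel":[0,0,-20],"roll":0,"jaw":45}
    - {"travel":[0,0,-20],"roll":0,"jaw":45}

```text
clock: 3.2
tool_pos: [0.3938, 0.2168, 0.1034]
orientation: [180.0, 0.0, 4.4]
force: [-0.1, 0.4, -1.7]
opening: 0.0549
gripper_force: 30.0
```

```bash
python3 go.py 0.6232 0.1669 0.10 4.2
```

```text
t 3.2 pos [0.3938 0.2168 0.1034] rpy [180.    0.    4.4] j1,j6 [54. 40.] F [-0.1  0.4 -1.7] open 54.9 grip 30.0
before roll mm [224.9  67.3   3.3]
after roll mm [225.2  66.5   3.4] roll 0.2
```

Emit:
apply_moves:
  targets:
    - {"travel":[15,4,0],"roll":0,"jaw":45}
    - {"travel":[25,7,0],"roll":0,"jaw":45}
    - {"travel":[30,9,0],"roll":0,"jaw":45}
    - {"travel":[30,9,0],"roll":0,"jaw":45}
    - {"travel":[30,9,0],"roll":0,"jaw":45}
    - {"travel":[30,9,0],"roll":0,"jaw":45}
    - {"travel":[30,9,0],"roll":0,"jaw":45}
    - {"travel":[20,6,0],"roll":0,"jaw":45}
    - {"travel":[15,5,3],"roll":0,"jaw":45}
    - {"travel":[0,0,0],"roll":0,"jaw":45}

```text
clock: 4.2
tool_pos: [0.6245, 0.1668, 0.0987]
orientation: [180.0, 0.1, 4.3]
force: [-1.1, 0.2, -2.3]
opening: 0.0541
gripper_force: 30.0
```

```bash
python3 go.py 0.6232 0.1669 0.055 4.2
```

```text
t 4.2 pos [0.6245 0.1668 0.0987] rpy [1.8e+02 1.0e-01 4.3e+00] j1,j6 [32. 62.] F [-1.1  0.2 -2.3] open 54.1 grip 30.0
before roll mm [-1.3 -0.2 43.7]
after roll mm [-1.3 -0.2 43.7] roll 0.1
```

Emit:
apply_moves:
  targets:
    - {"travel":[-1,0,20],"roll":0,"jaw":45}
    - {"travel":[0,0,15],"roll":0,"jaw":45}
    - {"travel":[0,0,7],"roll":0,"jaw":45}
    - {"travel":[0,0,3],"roll":0,"jaw":45}
    - {"travel":[0,0,0],"roll":0,"jaw":45}

```text
clock: 4.7
tool_pos: [0.6223, 0.1676, 0.0549]
orientation: [180.0, 0.0, 4.4]
force: [-0.6, 1.1, -0.7]
opening: 0.0549
gripper_force: 30.0
```

```bash
python3 go.py 0.6232 0.1669 0.055 4.2
```

```text
t 4.7 pos [0.6223 0.1676 0.0549] rpy [180.    0.    4.4] j1,j6 [32. 62.] F [-0.6  1.1 -0.7] open 54.9 grip 30.0
before roll mm [ 0.8  0.8 -0.1]
after roll mm [ 0.8  0.8 -0.1] roll 0.2
```

Emit:
apply_moves:
  targets:
    - {"travel":[0,0,1],"roll":0,"jaw":45}
    - {"travel":[0,0,0],"roll":0,"jaw":60}
    - {"travel":[0,0,0],"roll":0,"jaw":72}
    - {"travel":[0,0,0],"roll":0,"jaw":72}
    - {"travel":[0,0,-15],"roll":0,"jaw":72}
    - {"travel":[0,0,-25],"roll":0,"jaw":72}
    - {"travel":[0,0,-25],"roll":0,"jaw":72}
    - {"travel":[-40,0,0],"roll":0,"jaw":87}
    - {"travel":[-40,0,0],"roll":0,"jaw":87}
    - {"travel":[-40,0,0],"roll":0,"jaw":87}

```text
clock: 5.7
tool_pos: [0.5018, 0.1579, 0.119]
orientation: [-180.0, -0.0, 4.4]
force: [-0.4, 0.3, -0.1]
opening: 0.0858
gripper_force: 0.0
```

Emit:
apply_moves:
  targets:
    - {"travel":[-40,0,0],"roll":0,"jaw":87}
    - {"travel":[-40,0,0],"roll":0,"jaw":87}
    - {"travel":[0,40,0],"roll":0,"jaw":87}
    - {"travel":[0,40,0],"roll":0,"jaw":87}
    - {"travel":[0,40,0],"roll":0,"jaw":87}
    - {"travel":[0,40,0],"roll":0,"jaw":87}
    - {"travel":[0,40,0],"roll":0,"jaw":87}
    - {"travel":[0,0,0],"roll":0,"jaw":87}

```text
clock: 6.5
tool_pos: [0.4382, -0.0507, 0.119]
orientation: [180.0, -0.0, 4.2]
force: [-1.1, 1.4, 1.1]
opening: 0.0871
gripper_force: 0.0
```

```bash
python3 pots.py;python3 go.py 0.3895 -0.187 0.10 4.2
```

```text
top 392.5 325.5 311 [ 0.3905 -0.1882] bb (383, 316, 20, 20)
top 449.0 286.9 375 [ 0.4977 -0.3416] bb (437, 277, 25, 21)
top 260.3 209.7 341 [0.7028 0.1815] bb (250, 200, 22, 21)
top 324.9 180.4 312 [0.7915 0.0025] bb (315, 171, 21, 20)
side 385.8 416.3 499 [ 0.6057 -0.3953] bb (370, 403, 33, 28)
side 317.0 403.9 1233 [ 0.4952 -0.3407] bb (302, 381, 31, 48)
side 248.1 355.0 961 [ 0.3883 -0.1869] bb (234, 335, 29, 41)
side 400.5 321.1 763 [ 0.7197 -0.1598] bb (388, 300, 28, 38)
side 221.3 304.8 631 [ 0.3462 -0.01  ] bb (198, 297, 46, 17)
side 335.4 231.5 1431 [0.6787 0.2493] bb (303, 216, 71, 32)
22822415
t 6.6 pos [ 0.4386 -0.0482  0.1191] rpy [-180.    -0.     4.2] j1,j6 [19. 75.] F [0.3 0.4 0.3] open 86.9 grip 0.0
before roll mm [-59.2 134.8  19. ]
after roll mm [-59.1 134.8  19.1] roll 0.0
```

Emit:
apply_moves:
  targets:
    - {"travel":[-5,40,0],"roll":0,"jaw":87}
    - {"travel":[-14,40,0],"roll":0,"jaw":87}
    - {"travel":[-20,35,9],"roll":0,"jaw":87}
    - {"travel":[-20,20,10],"roll":0,"jaw":87}
    - {"travel":[0,0,10],"roll":0,"jaw":87}
    - {"travel":[0,0,0],"roll":0,"jaw":87}

```text
clock: 7.2
tool_pos: [0.3895, -0.186, 0.089]
orientation: [-180.0, 0.1, 4.4]
force: [-0.3, 0.3, -0.3]
opening: 0.0869
gripper_force: 0.0
```

```bash
python3 go.py 0.3895 -0.187 0.047 4.2
```

```text
t 7.2 pos [ 0.3895 -0.186   0.089 ] rpy [-1.8e+02  1.0e-01  4.4e+00] j1,j6 [ 1. 94.] F [-0.3  0.3 -0.3] open 86.9 grip 0.0
before roll mm [-0.  1. 42.]
after roll mm [-0.1  1.  42. ] roll 0.2
```

Emit:
apply_moves:
  targets:
    - {"travel":[0,1,20],"roll":0,"jaw":87}
    - {"travel":[0,0,15],"roll":0,"jaw":87}
    - {"travel":[0,0,7],"roll":0,"jaw":87}
    - {"travel":[0,0,0],"roll":0,"jaw":60}
    - {"travel":[0,0,0],"roll":0,"jaw":45}
    - {"travel":[0,0,0],"roll":0,"jaw":45}
    - {"travel":[0,0,0],"roll":0,"jaw":45}
    - {"travel":[0,0,0],"roll":0,"jaw":45}
    - {"travel":[0,0,0],"roll":0,"jaw":45}

```text
clock: 8.1
tool_pos: [0.3905, -0.1875, 0.0483]
orientation: [180.0, -0.1, 4.4]
force: [-0.8, 2.9, 6.3]
opening: 0.0551
gripper_force: 30.0
```

Emit:
apply_moves:
  targets:
    - {"travel":[0,0,-15],"roll":0,"jaw":45}
    - {"travel":[0,0,-20],"roll":0,"jaw":45}
    - {"travel":[0,0,-20],"roll":0,"jaw":45}
    - {"travel":[0,0,0],"roll":0,"jaw":45}

```text
clock: 8.5
tool_pos: [0.3915, -0.1877, 0.1048]
orientation: [180.0, -0.2, 4.4]
force: [0.9, 0.3, -2.0]
opening: 0.0553
gripper_force: 30.0
```

```bash
python3 go.py 0.43 0.03 0.105 4.2
```

```text
t 8.5 pos [ 0.3915 -0.1877  0.1048] rpy [180.   -0.2   4.4] j1,j6 [ 1. 94.] F [ 0.9  0.3 -2. ] open 55.3 grip 30.0
before roll mm [ 5.520e+01 -2.141e+02 -1.000e-01]
after roll mm [ 5.440e+01 -2.143e+02 -2.000e-01] roll 0.2
```

Emit:
apply_moves:
  targets:
    - {"travel":[6,-15,0],"roll":0,"jaw":45}
    - {"travel":[8,-30,0],"roll":0,"jaw":45}
    - {"travel":[8,-35,0],"roll":0,"jaw":45}
    - {"travel":[8,-35,0],"roll":0,"jaw":45}
    - {"travel":[8,-35,0],"roll":0,"jaw":45}
    - {"travel":[8,-35,0],"roll":0,"jaw":45}
    - {"travel":[8,-35,0],"roll":0,"jaw":45}
    - {"travel":[0,-35,0],"roll":0,"jaw":45}
    - {"travel":[0,-35,0],"roll":0,"jaw":45}
    - {"travel":[0,-35,0],"roll":0,"jaw":45}

```text
clock: 9.5
tool_pos: [0.4181, 0.1417, 0.1018]
orientation: [180.0, 0.1, 4.4]
force: [-0.1, 0.0, -1.4]
opening: 0.0552
gripper_force: 30.0
```

```bash
python3 go.py 0.5634 0.1625 0.100 4.2
```

```text
t 9.5 pos [0.4181 0.1417 0.1018] rpy [1.8e+02 1.0e-01 4.4e+00] j1,j6 [44. 50.] F [-0.1  0.  -1.4] open 55.2 grip 30.0
before roll mm [146.5  -9.7   1.7]
after roll mm [146.4 -10.1   1.8] roll 0.2
```

Emit:
apply_moves:
  targets:
    - {"travel":[15,-8,0],"roll":0,"jaw":45}
    - {"travel":[28,-2,0],"roll":0,"jaw":45}
    - {"travel":[28,0,0],"roll":0,"jaw":45}
    - {"travel":[28,0,0],"roll":0,"jaw":45}
    - {"travel":[28,0,0],"roll":0,"jaw":45}
    - {"travel":[20,0,10],"roll":0,"jaw":45}
    - {"travel":[0,0,10],"roll":0,"jaw":45}
    - {"travel":[0,0,10],"roll":0,"jaw":45}
    - {"travel":[0,0,0],"roll":0,"jaw":45}

```text
clock: 10.4
tool_pos: [0.5626, 0.1609, 0.0703]
orientation: [179.9, 0.2, 4.4]
force: [-0.8, -1.1, -3.2]
opening: 0.0559
gripper_force: 3.0
```

```bash
python3 go.py 0.5634 0.1625 0.053 4.2
```

```text
t 10.4 pos [0.5626 0.1609 0.0703] rpy [179.9   0.2   4.4] j1,j6 [35. 59.] F [-0.8 -1.1 -3.2] open 55.9 grip 3.0
before roll mm [ 1.  -1.6 17.3]
after roll mm [ 1.  -1.6 17.3] roll 0.2
```

Emit:
apply_moves:
  targets:
    - {"travel":[0,0,0],"roll":0,"jaw":45}
    - {"travel":[0,0,0],"roll":0,"jaw":45}
    - {"travel":[0,0,0],"roll":0,"jaw":45}
    - {"travel":[0,0,0],"roll":0,"jaw":45}

```text
clock: 10.8
tool_pos: [0.5649, 0.1622, 0.0734]
orientation: [-180.0, -0.1, 4.4]
force: [0.5, 0.2, -1.7]
opening: 0.0553
gripper_force: 30.0
```

```bash
python3 go.py 0.5634 0.1625 0.053 4.2; python3 - <<'E'
from h import *
im=ctrl.snapshot("side")[180:420,190:440];cv2.imwrite("pics/s2.png",cv2.resize(im[:,:,::-1],None,fx=2.4,fy=2.4,interpolation=cv2.INTER_CUBIC))
E
```

```text
t 10.8 pos [0.5649 0.1622 0.0734] rpy [-1.8e+02 -1.0e-01  4.4e+00] j1,j6 [35. 59.] F [ 0.5  0.2 -1.7] open 55.3 grip 30.0
before roll mm [-1.4 -0.4 20.4]
after roll mm [-1.4 -0.4 20.4] roll 0.2
```

View pics/s2.png

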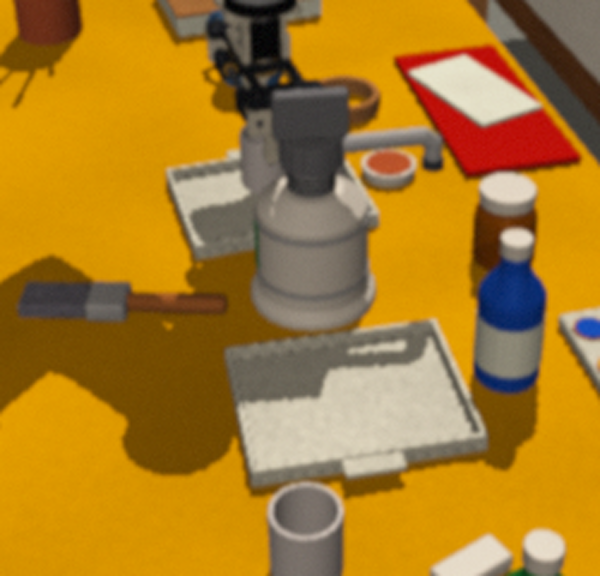

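The grip slackened briefly but the pot, seen at about (260,165) in the crop, is still in the fingers. I'll lower it while watching the force.

Emit:
apply_moves:
  targets:
    - {"travel":[0,0,5],"roll":0,"jaw":45}
    - {"travel":[0,0,4],"roll":0,"jaw":45}
    - {"travel":[0,0,0],"roll":0,"jaw":45}

```text
clock: 11.15
tool_pos: [0.5643, 0.1616, 0.0629]
orientation: [180.0, 0.1, 4.4]
force: [-0.2, -0.1, -2.4]
opening: 0.0551
gripper_force: 30.0
```

Emit:
apply_moves:
  targets:
    - {"travel":[0,0,3],"roll":0,"jaw":45}
    - {"travel":[0,0,2],"roll":0,"jaw":45}
    - {"travel":[0,0,0],"roll":0,"jaw":45}

```text
clock: 11.45
tool_pos: [0.5646, 0.1618, 0.0584]
orientation: [180.0, 0.0, 4.4]
force: [0.2, -0.2, -1.9]
opening: 0.0553
gripper_force: 30.0
```

Emit:
apply_moves:
  targets:
    - {"travel":[0,0,2],"roll":0,"jaw":45}
    - {"travel":[0,0,1],"roll":0,"jaw":45}
    - {"travel":[0,0,0],"roll":0,"jaw":45}

```text
clock: 11.75
tool_pos: [0.5647, 0.1619, 0.0556]
orientation: [180.0, 0.0, 4.4]
force: [-0.3, -0.4, -1.3]
opening: 0.0553
gripper_force: 30.0
```

Emit:
apply_moves:
  targets:
    - {"travel":[0,0,1.5],"roll":0,"jaw":45}
    - {"travel":[0,0,0],"roll":0,"jaw":60}
    - {"travel":[0,0,0],"roll":0,"jaw":72}
    - {"travel":[0,0,0],"roll":0,"jaw":72}
    - {"travel":[0,0,-15],"roll":0,"jaw":72}
    - {"travel":[0,0,-25],"roll":0,"jaw":72}
    - {"travel":[0,0,-25],"roll":0,"jaw":72}
    - {"travel":[-40,0,0],"roll":0,"jaw":87}
    - {"travel":[-40,0,0],"roll":0,"jaw":87}
    - {"travel":[-40,0,0],"roll":0,"jaw":87}

```text
clock: 12.75
tool_pos: [0.444, 0.1525, 0.1194]
orientation: [-180.0, -0.0, 4.4]
force: [0.1, 0.4, 0.8]
opening: 0.0861
gripper_force: 0.0
```

Emit:
apply_moves:
  targets:
    - {"travel":[-12,40,0],"roll":0,"jaw":87}
    - {"travel":[0,40,0],"roll":0,"jaw":87}
    - {"travel":[0,40,0],"roll":0,"jaw":87}
    - {"travel":[0,40,0],"roll":0,"jaw":87}
    - {"travel":[0,40,0],"roll":0,"jaw":87}
    - {"travel":[0,40,0],"roll":0,"jaw":87}
    - {"travel":[0,0,0],"roll":0,"jaw":87}

```text
clock: 13.45
tool_pos: [0.4514, -0.0909, 0.1194]
orientation: [180.0, -0.0, 4.2]
force: [0.2, -0.0, 0.1]
opening: 0.0874
gripper_force: 0.0
```

```bash
python3 pots.py;python3 go.py 0.4965 -0.341 0.10 4.2
```

```text
top 449.0 286.9 375 [ 0.4977 -0.3416] bb (437, 277, 25, 21)
top 260.3 209.7 341 [0.7028 0.1815] bb (250, 200, 22, 21)
top 324.9 180.4 312 [0.7915 0.0025] bb (315, 171, 21, 20)
side 385.8 416.3 499 [ 0.6057 -0.3953] bb (370, 403, 33, 28)
side 317.0 404.0 1232 [ 0.4952 -0.3407] bb (302, 381, 31, 48)
side 400.5 321.1 763 [ 0.7197 -0.1598] bb (388, 300, 28, 38)
side 221.2 304.6 615 [ 0.346  -0.0092] bb (198, 297, 46, 16)
26335485
t 13.55 pos [ 0.4515 -0.0884  0.1194] rpy [-180.    -0.     4.2] j1,j6 [14. 81.] F [-0.1 -0.1 -0. ] open 87.1 grip 0.0
before roll mm [ 26.1 255.2  19.4]
after roll mm [ 26.3 255.2  19.4] roll 0.0
```

Emit:
apply_moves:
  targets:
    - {"travel":[0,40,0],"roll":0,"jaw":87}
    - {"travel":[4,40,0],"roll":0,"jaw":87}
    - {"travel":[4,40,0],"roll":0,"jaw":87}
    - {"travel":[4,40,0],"roll":0,"jaw":87}
    - {"travel":[6,40,0],"roll":0,"jaw":87}
    - {"travel":[4,30,9],"roll":0,"jaw":87}
    - {"travel":[4,25,10],"roll":0,"jaw":87}
    - {"travel":[0,0,10],"roll":0,"jaw":87}
    - {"travel":[0,0,0],"roll":0,"jaw":87}

```text
clock: 14.45
tool_pos: [0.4964, -0.3385, 0.0885]
orientation: [-179.9, 0.2, 4.4]
force: [-0.8, 0.6, 0.2]
opening: 0.0872
gripper_force: 0.0
```

```bash
python3 go.py 0.4965 -0.341 0.047 4.2
```

```text
t 14.45 pos [ 0.4964 -0.3385  0.0885] rpy [-179.9    0.2    4.4] j1,j6 [-16. 110.] F [-0.8  0.6  0.2] open 87.2 grip 0.0
before roll mm [-0.   2.5 41.5]
after roll mm [-0.1  2.5 41.5] roll 0.2
```

Emit:
apply_moves:
  targets:
    - {"travel":[0,2.5,20],"roll":0,"jaw":87}
    - {"travel":[0,0,15],"roll":0,"jaw":87}
    - {"travel":[0,0,6],"roll":0,"jaw":87}
    - {"travel":[0,0,0],"roll":0,"jaw":60}
    - {"travel":[0,0,0],"roll":0,"jaw":45}
    - {"travel":[0,0,0],"roll":0,"jaw":45}
    - {"travel":[0,0,0],"roll":0,"jaw":45}
    - {"travel":[0,0,0],"roll":0,"jaw":45}
    - {"travel":[0,0,0],"roll":0,"jaw":45}

```text
clock: 15.35
tool_pos: [0.4976, -0.3423, 0.05]
orientation: [180.0, -0.1, 4.4]
force: [-0.4, 1.8, 5.0]
opening: 0.0553
gripper_force: 30.0
```

Emit:
apply_moves:
  targets:
    - {"travel":[0,0,-15],"roll":0,"jaw":45}
    - {"travel":[0,0,-20],"roll":0,"jaw":45}
    - {"travel":[0,0,-20],"roll":0,"jaw":45}
    - {"travel":[0,0,-10],"roll":0,"jaw":45}
    - {"travel":[0,0,0],"roll":0,"jaw":45}

```text
clock: 15.85
tool_pos: [0.4979, -0.3426, 0.1155]
orientation: [179.9, -0.1, 4.4]
force: [-0.9, -0.7, -1.9]
opening: 0.0552
gripper_force: 30.0
```

```bash
python3 go.py 0.42 0.03 0.11 4.2
```

```text
t 15.85 pos [ 0.4979 -0.3426  0.1155] rpy [ 1.799e+02 -1.000e-01  4.400e+00] j1,j6 [-16. 110.] F [-0.9 -0.7 -1.9] open 55.2 grip 30.0
before roll mm [ -49.2 -377.4    5. ]
after roll mm [ -50.4 -377.3    5.5] roll 0.2
```

Emit:
apply_moves:
  targets:
    - {"travel":[-8,-25,0],"roll":0,"jaw":45}
    - {"travel":[-8,-35,0],"roll":0,"jaw":45}
    - {"travel":[-8,-38,0],"roll":0,"jaw":45}
    - {"travel":[-8,-40,0],"roll":0,"jaw":45}
    - {"travel":[-8,-40,0],"roll":0,"jaw":45}
    - {"travel":[-6,-40,0],"roll":0,"jaw":45}
    - {"travel":[-4,-40,0],"roll":0,"jaw":45}
    - {"travel":[0,-40,0],"roll":0,"jaw":45}
    - {"travel":[0,-40,0],"roll":0,"jaw":45}
    - {"travel":[0,-40,0],"roll":0,"jaw":45}

```text
clock: 16.85
tool_pos: [0.4173, 0.0321, 0.1135]
orientation: [180.0, 0.1, 4.4]
force: [0.5, 0.0, -1.1]
opening: 0.0552
gripper_force: 30.0
```

Emit:
apply_moves:
  targets:
    - {"travel":[0,-40,0],"roll":0,"jaw":45}
    - {"travel":[0,-40,0],"roll":0,"jaw":45}
    - {"travel":[0,-25,0],"roll":0,"jaw":45}
    - {"travel":[0,-10,0],"roll":0,"jaw":45}
    - {"travel":[0,0,0],"roll":0,"jaw":45}

```text
clock: 17.35
tool_pos: [0.4091, 0.1461, 0.1135]
orientation: [180.0, 0.1, 4.5]
force: [0.2, -0.1, -0.8]
opening: 0.0547
gripper_force: 30.0
```

```bash
python3 go.py 0.5036 0.1581 0.10 4.2;python3 - <<'E'
from h import *
im=ctrl.snapshot("top")[190:350,220:400];cv2.imwrite("pics/t3.png",cv2.resize(im[:,:,::-1],None,fx=3.5,fy=3.5,interpolation=cv2.INTER_CUBIC))
E
```

```text
t 17.35 pos [0.4091 0.1461 0.1135] rpy [1.8e+02 1.0e-01 4.5e+00] j1,j6 [46. 49.] F [ 0.2 -0.1 -0.8] open 54.7 grip 30.0
before roll mm [95.1 -4.5 13.4]
after roll mm [95.1 -5.  13.5] roll 0.3
```

View pics/t3.png

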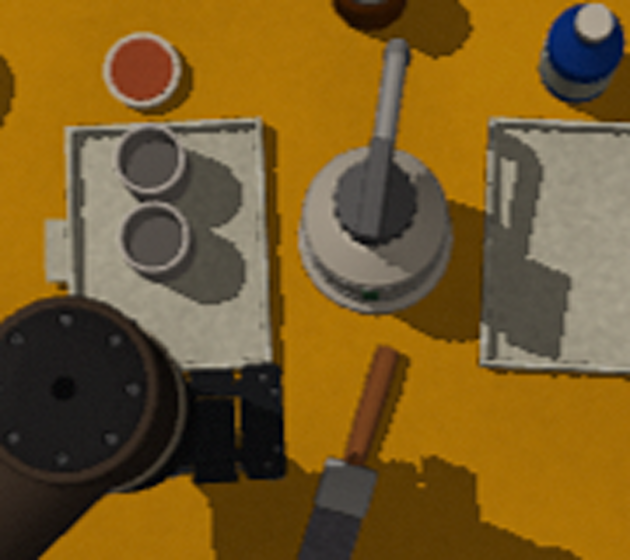

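Two pots stand upright in tray_a, with rims at (152,160) and (155,237) in the crop. The third is in the gripper near the front edge.

Emit:
apply_moves:
  targets:
    - {"travel":[15,-5,0],"roll":0,"jaw":45}
    - {"travel":[25,0,3],"roll":0,"jaw":45}
    - {"travel":[25,0,10],"roll":0,"jaw":45}
    - {"travel":[20,0,10],"roll":0,"jaw":45}
    - {"travel":[10,0,10],"roll":0,"jaw":45}
    - {"travel":[0,0,10],"roll":0,"jaw":45}
    - {"travel":[0,0,7],"roll":0,"jaw":45}
    - {"travel":[0,0,3],"roll":0,"jaw":45}
    - {"travel":[0,0,0],"roll":0,"jaw":45}

```text
clock: 18.3
tool_pos: [0.5031, 0.1575, 0.0611]
orientation: [180.0, 0.0, 4.4]
force: [0.3, -0.6, -1.1]
opening: 0.0553
gripper_force: 30.0
```

```bash
python3 go.py 0.5036 0.1581 0.055 4.2
```

```text
t 18.3 pos [0.5031 0.1575 0.0611] rpy [180.    0.    4.4] j1,j6 [39. 56.] F [ 0.3 -0.6 -1.1] open 55.3 grip 30.0
before roll mm [ 0.6 -0.6  6.1]
after roll mm [ 0.5 -0.6  6.1] roll 0.2
```

Emit:
apply_moves:
  targets:
    - {"travel":[0,0,4],"roll":0,"jaw":45}
    - {"travel":[0,0,2.5],"roll":0,"jaw":45}
    - {"travel":[0,0,0],"roll":0,"jaw":60}
    - {"travel":[0,0,0],"roll":0,"jaw":72}
    - {"travel":[0,0,0],"roll":0,"jaw":72}
    - {"travel":[0,0,-15],"roll":0,"jaw":72}
    - {"travel":[0,0,-25],"roll":0,"jaw":72}
    - {"travel":[0,0,-40],"roll":0,"jaw":72}
    - {"travel":[-40,0,-40],"roll":0,"jaw":72}
    - {"travel":[-50,0,-40],"roll":0,"jaw":72}

```text
clock: 19.3
tool_pos: [0.4297, 0.1521, 0.2027]
orientation: [180.0, -0.0, 4.3]
force: [-0.1, 1.4, 0.8]
opening: 0.0719
gripper_force: 0.0
```

Emit:
apply_moves:
  targets:
    - {"travel":[0,0,-40],"roll":0,"jaw":72}
    - {"travel":[0,0,-40],"roll":0,"jaw":72}
    - {"travel":[0,0,0],"roll":0,"jaw":72}

```text
clock: 19.6
tool_pos: [0.4319, 0.1533, 0.2875]
orientation: [-179.7, -0.5, 4.5]
force: [0.4, -0.3, -0.9]
opening: 0.0723
gripper_force: 0.0
```

```bash
python3 go.py 0.576 -0.009 0.29 4.2;python3 - <<'E'
from h import *
a=ctrl.snapshot("top");b=ctrl.snapshot("side")
cv2.imwrite("pics/top4.png",a[:,:,::-1]);cv2.imwrite("pics/side4.png",b[:,:,::-1])
c=np.hstack([cv2.resize(a[185:335,220:350],(400,462),interpolation=2),cv2.resize(b[190:340,230:360],(400,462),interpolation=2)])
cv2.imwrite("pics/c4.png",c[:,:,::-1])
E
```

```text
t 19.6 pos [0.4319 0.1533 0.2875] rpy [-179.7   -0.5    4.5] j1,j6 [44. 50.] F [ 0.4 -0.3 -0.9] open 72.3 grip 0.0
before roll mm [131.1 173.   -2.1]
after roll mm [131.9 172.4  -2.5] roll 0.3
```

View pics/c4.png

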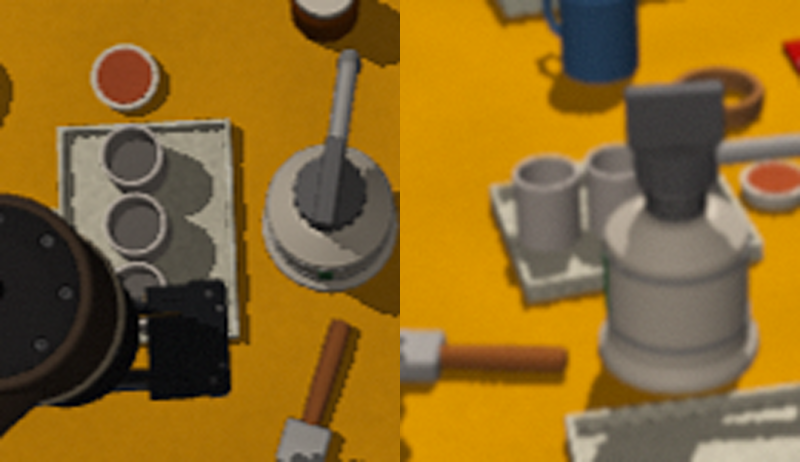

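All three pots stand upright in tray_a. Next I'll refine the tank axis for turning the wing.

```bash
python3 - <<'E'
from h import *
L=onz("top",(220+257/3-.3,258),.01);Rr=onz("top",(220+387/3-.3,258),.01)
b=onz("top",(327.3,185+283/3-.3),.01);print("foot",L,Rr,(L+Rr)/2,"x",b[0]+.062,"width",L[1]-Rr[1])
for p in((303.8,218.6),(334.6,216.6)): print("wing far top edge side",onz("side",p,.225))
# dark grey mask (head) from both pictures
for n,(x0,y0,x1,y1) in(("side",(295,210,345,265)),("top",(310,195,345,265))):
    im=cv2.imread(f"pics/{n}4.png"); 
    im=cv2.resize(im[y0:y1,x0:x1],None,fx=7,fy=7,interpolation=cv2.INTER_CUBIC);cv2.imwrite(f"pics/z{n}.png",im)
a=cv2.imread("pics/zside.png");b=cv2.imread("pics/ztop.png");h=max(a.shape[0],b.shape[0])
f=lambda i:cv2.copyMakeBorder(i,0,h-i.shape[0],0,0,cv2.BORDER_CONSTANT)
cv2.imwrite("pics/z.png",np.hstack([f(a),f(b)]))
E
```

```text
foot [0.57242796 0.05235108] [ 0.5750231  -0.06865191] [ 0.57372553 -0.00815041] x 0.5767510889308487 width 0.12100299082990018
wing far top edge side [ 0.54429263 -0.00274491]
wing far top edge side [ 0.61082698 -0.01031526]
```

View pics/z.png

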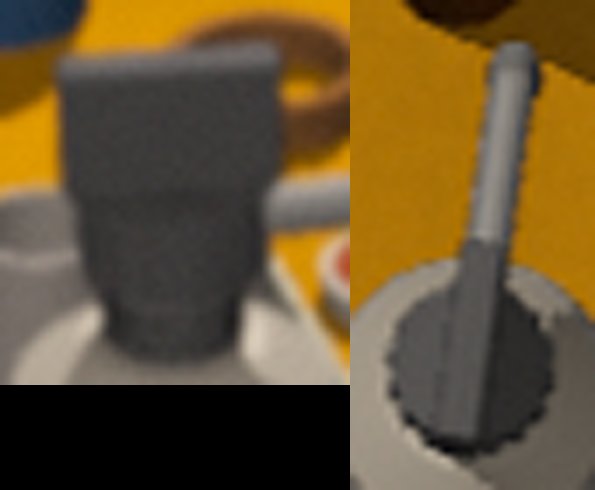

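```bash
python3 - <<'E'
from h import *
# near end of the wing's top: corners left (432,432), right (478,440); far end left (467,243), right (503,243)
f=lambda p:onz("top",(310+(p[0]-350)/7-.5,195+p[1]/7-.5),.225)
Q=[(432,432),(478,440),(467,243),(503,243)]
P=np.array([f(p) for p in Q]);print(P.round(4),P.mean(0).round(4));d=P[2:].mean(0)-P[:2].mean(0);print(np.linalg.norm(d),np.degrees(np.arctan2(d[1],d[0])))
print("spout tip dir",onz("top",(310+(515-350)/7-.5,195+60/7-.5),.178))
E
python3 go.py 0.576 -0.0095 0.29 -6.5
```

```text
[[ 0.5446  0.0049]
 [ 0.5422 -0.011 ]
 [ 0.6112 -0.0057]
 [ 0.6114 -0.0182]] [ 0.5773 -0.0075]
0.06849977831229134 -7.461807191965888
spout tip dir [ 0.68893742 -0.02124345]
t 19.7 pos [0.4298 0.1524 0.2824] rpy [-1.799e+02 -1.000e-01  4.400e+00] j1,j6 [44. 50.] F [-0.4 -0.6 -0.6] open 72.1 grip 0.0
before roll mm [133.3 172.6  -7.7]
after roll mm [163.6 144.3  -7.6] roll 10.9
```

Emit:
apply_moves:
  targets:
    - {"travel":[0,0,-8],"roll":5.5,"jaw":60}
    - {"travel":[0,0,0],"roll":5.5,"jaw":60}
    - {"travel":[30,26,0],"roll":0,"jaw":60}
    - {"travel":[30,26,0],"roll":0,"jaw":60}
    - {"travel":[30,26,0],"roll":0,"jaw":60}
    - {"travel":[30,26,0],"roll":0,"jaw":60}
    - {"travel":[30,26,0],"roll":0,"jaw":60}
    - {"travel":[14,14,0],"roll":0,"jaw":60}
    - {"travel":[0,0,0],"roll":0,"jaw":60}

```text
clock: 20.6
tool_pos: [0.5766, -0.012, 0.2866]
orientation: [179.9, 0.2, -6.8]
force: [-0.1, 0.7, -0.7]
opening: 0.0602
gripper_force: 0.0
```

```bash
python3 go.py 0.5765 -0.0095 0.206 -6.6
```

```text
t 20.6 pos [ 0.5766 -0.012   0.2866] rpy [179.9   0.2  -6.8] j1,j6 [18. 65.] F [-0.1  0.7 -0.7] open 60.2 grip 0.0
before roll mm [-0.1 -2.6 80.6]
after roll mm [-0.4 -2.5 80.6] roll -0.2
```

Emit:
apply_moves:
  targets:
    - {"travel":[0,-2.5,20],"roll":0,"jaw":60}
    - {"travel":[0,0,25],"roll":0,"jaw":60}
    - {"travel":[0,0,20],"roll":0,"jaw":60}
    - {"travel":[0,0,15],"roll":0,"jaw":60}
    - {"travel":[0,0,0],"roll":0,"jaw":30}
    - {"travel":[0,0,0],"roll":0,"jaw":18}
    - {"travel":[0,0,0],"roll":0,"jaw":18}
    - {"travel":[0,0,0],"roll":0,"jaw":18}

```text
clock: 21.4
tool_pos: [0.5768, -0.0071, 0.2103]
orientation: [-180.0, -0.1, -6.6]
force: [1.1, -0.7, -0.2]
opening: 0.0334
gripper_force: 0.0
```

```bash
python3 go.py 0.5765 -0.0095 0.206 -6.6
```

```text
t 21.4 pos [ 0.5768 -0.0071  0.2103] rpy [-1.8e+02 -1.0e-01 -6.6e+00] j1,j6 [19. 65.] F [ 1.1 -0.7 -0.2] open 33.4 grip 0.0
before roll mm [-0.   2.4  4.3]
after roll mm [-0.   2.4  4.3] roll 0.0
```

Emit:
apply_moves:
  targets:
    - {"travel":[0,2,3],"roll":0,"jaw":26}
    - {"travel":[0,0,0],"roll":0,"jaw":10}
    - {"travel":[0,0,0],"roll":0,"jaw":10}
    - {"travel":[0,0,0],"roll":0,"jaw":10}
    - {"travel":[0,0,0],"roll":0,"jaw":10}
    - {"travel":[0,0,0],"roll":0,"jaw":10}

```text
clock: 22.0
tool_pos: [0.5762, -0.0089, 0.2064]
orientation: [-180.0, -0.0, -6.6]
force: [-0.5, 4.6, 0.4]
opening: 0.0159
gripper_force: 30.0
```

```bash
python3 go.py 0.5765 -0.0095 0.206 -6.6;python3 -c "
from plant import ctrl;print(ctrl.get_obs()['moment'])"
```

```text
t 22.0 pos [ 0.5762 -0.0089  0.2064] rpy [-180.    -0.    -6.6] j1,j6 [19. 65.] F [-0.5  4.6  0.4] open 15.9 grip 30.0
before roll mm [0.3 0.6 0.4]
after roll mm [0.3 0.6 0.4] roll 0.0
[ 1.59390833  0.31576517 -0.09089981]
```

Emit:
apply_moves:
  targets:
    - {"travel":[0,0,0.2],"roll":4,"jaw":10}
    - {"travel":[0,0,0.3],"roll":7,"jaw":10}
    - {"travel":[0,0,0.3],"roll":8.5,"jaw":10}
    - {"travel":[0,0,0.3],"roll":8.5,"jaw":10}
    - {"travel":[0,0,0.3],"roll":8.5,"jaw":10}
    - {"travel":[0,0,0.3],"roll":8.5,"jaw":10}

```text
clock: 22.6
tool_pos: [0.5766, -0.0083, 0.2049]
orientation: [-179.9, 0.0, -51.9]
force: [-0.8, 8.2, 1.4]
opening: 0.0153
gripper_force: 30.0
```

Emit:
apply_moves:
  targets:
    - {"travel":[0,0,0.3],"roll":8.5,"jaw":10}
    - {"travel":[0,0,0.3],"roll":8.5,"jaw":10}
    - {"travel":[0,0,0.3],"roll":8.5,"jaw":10}
    - {"travel":[0,0,0.3],"roll":8.5,"jaw":10}
    - {"travel":[0,0,0],"roll":0,"jaw":10}

```text
clock: 23.1
tool_pos: [0.5771, -0.0081, 0.2036]
orientation: [-179.9, 0.1, -85.9]
force: [1.9, 7.7, 0.1]
opening: 0.0157
gripper_force: 30.0
```

Emit:
apply_moves:
  targets:
    - {"travel":[-1,0,0.2],"roll":6,"jaw":10}
    - {"travel":[0,0,0.3],"roll":8.5,"jaw":10}
    - {"travel":[0,0,0.3],"roll":8.5,"jaw":10}
    - {"travel":[0,0,0.3],"roll":8.5,"jaw":10}
    - {"travel":[0,0,0.3],"roll":8.5,"jaw":10}
    - {"travel":[0,0,0.3],"roll":8.5,"jaw":10}
    - {"travel":[0,0,0.3],"roll":8.5,"jaw":10}
    - {"travel":[0,0,0.3],"roll":8.5,"jaw":10}
    - {"travel":[0,0,0.3],"roll":8.5,"jaw":10}
    - {"travel":[0,0,0.3],"roll":8.5,"jaw":10}

```text
clock: 24.1
tool_pos: [0.578, -0.0085, 0.2009]
orientation: [-179.9, 0.2, -168.4]
force: [6.3, -0.7, -3.9]
opening: 0.0158
gripper_force: 30.0
```

Emit:
apply_moves:
  targets:
    - {"travel":[0,0,0.3],"roll":8.5,"jaw":10}
    - {"travel":[0,0,0.3],"roll":8.5,"jaw":10}
    - {"travel":[0,0,0],"roll":0,"jaw":10}

```text
clock: 24.4
tool_pos: [0.578, -0.0088, 0.2002]
orientation: [-180.0, 0.2, 174.6]
force: [7.1, -3.1, -4.4]
opening: 0.0155
gripper_force: 30.0
```

```bash
python3 go.py 0.577 -0.0085 0.200 -186; python3 - <<'E'
from h import *
a=ctrl.snapshot("top");b=ctrl.snapshot("side")
c=np.hstack([cv2.resize(a[185:335,240:420],(390,325),interpolation=2),cv2.resize(b[190:340,230:410],(390,325),interpolation=2)])
cv2.imwrite("pics/c5.png",c[:,:,::-1])
E
```

```text
t 24.4 pos [ 0.578  -0.0088  0.2002] rpy [-180.     0.2  174.6] j1,j6 [  19. -114.] F [ 7.1 -3.1 -4.4] open 15.5 grip 30.0
before roll mm [1.  0.2 0.2]
after roll mm [1.  0.2 0.2] roll 0.6
```

View pics/c5.png

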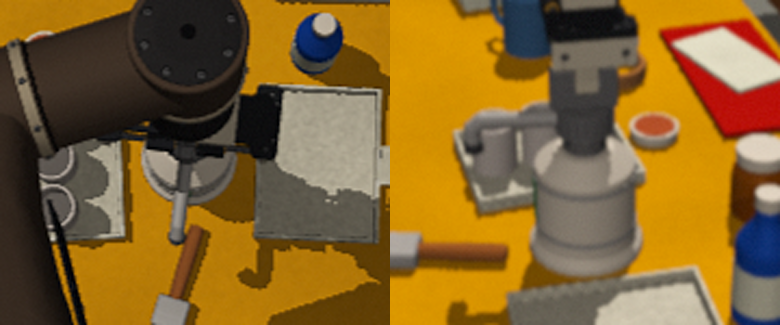

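The spout now points at the robot, with its tip at (175,238) in the crop, so the head follows the gripper. I'll release, rewind by 180° and grip again.

Emit:
apply_moves:
  targets:
    - {"travel":[0,0,0],"roll":0,"jaw":50}
    - {"travel":[0,0,0],"roll":0,"jaw":50}
    - {"travel":[0,0,0],"roll":0,"jaw":50}
    - {"travel":[0,0,-25],"roll":0,"jaw":50}
    - {"travel":[0,0,-40],"roll":0,"jaw":50}
    - {"travel":[0,0,0],"roll":-6,"jaw":50}
    - {"travel":[0,0,0],"roll":-8,"jaw":50}
    - {"travel":[0,0,0],"roll":-8,"jaw":50}
    - {"travel":[0,0,0],"roll":-8,"jaw":50}
    - {"travel":[0,0,0],"roll":-8,"jaw":50}

```text
clock: 25.5
tool_pos: [0.5758, -0.0085, 0.265]
orientation: [-180.0, -0.0, -146.8]
force: [0.3, -1.2, -0.3]
opening: 0.0499
gripper_force: 0.0
```

Emit:
apply_moves:
  targets:
    - {"travel":[0,0,0],"roll":-8.5,"jaw":50}
    - {"travel":[0,0,0],"roll":-8.5,"jaw":50}
    - {"travel":[0,0,0],"roll":-8.5,"jaw":50}
    - {"travel":[0,0,0],"roll":-8.5,"jaw":50}
    - {"travel":[0,0,0],"roll":-8.5,"jaw":50}
    - {"travel":[0,0,0],"roll":-8.5,"jaw":50}
    - {"travel":[0,0,0],"roll":-8.5,"jaw":50}
    - {"travel":[0,0,0],"roll":-8.5,"jaw":50}
    - {"travel":[0,0,0],"roll":-8.5,"jaw":50}
    - {"travel":[0,0,0],"roll":-8.5,"jaw":50}

```text
clock: 26.5
tool_pos: [0.5758, -0.0085, 0.265]
orientation: [180.0, -0.0, -61.7]
force: [-0.0, 0.4, -0.0]
opening: 0.0503
gripper_force: 0.0
```

Emit:
apply_moves:
  targets:
    - {"travel":[0,0,0],"roll":-8.5,"jaw":50}
    - {"travel":[0,0,0],"roll":-8.5,"jaw":50}
    - {"travel":[0,0,0],"roll":-8.5,"jaw":50}
    - {"travel":[0,0,0],"roll":-8.5,"jaw":50}
    - {"travel":[0,0,0],"roll":-8.5,"jaw":50}
    - {"travel":[0,0,0],"roll":-8,"jaw":50}
    - {"travel":[0,0,0],"roll":0,"jaw":50}

```text
clock: 27.2
tool_pos: [0.5759, -0.0084, 0.265]
orientation: [180.0, 0.0, -11.5]
force: [-0.5, -0.0, 0.8]
opening: 0.0501
gripper_force: 0.0
```

```bash
python3 go.py 0.577 -0.0085 0.200 -5.4
```

```text
t 27.2 pos [ 0.5759 -0.0084  0.265 ] rpy [180.    0.  -11.5] j1,j6 [19. 60.] F [-0.5 -0.   0.8] open 50.1 grip 0.0
before roll mm [ 1.1 -0.2 65. ]
after roll mm [ 1.1 -0.  65. ] roll -6.1
```

Emit:
apply_moves:
  targets:
    - {"travel":[2,0,15],"roll":-6.1,"jaw":50}
    - {"travel":[0,0,25],"roll":0,"jaw":50}
    - {"travel":[0,0,20],"roll":0,"jaw":50}
    - {"travel":[0,0,5],"roll":0,"jaw":30}
    - {"travel":[0,0,0],"roll":0,"jaw":10}
    - {"travel":[0,0,0],"roll":0,"jaw":10}
    - {"travel":[0,0,0],"roll":0,"jaw":10}
    - {"travel":[0,0,0],"roll":0,"jaw":10}
    - {"travel":[0,0,0],"roll":0,"jaw":10}
    - {"travel":[0,0,0],"roll":0,"jaw":10}

```text
clock: 28.2
tool_pos: [0.5785, -0.0088, 0.2009]
orientation: [-180.0, -0.1, -5.5]
force: [-0.7, 0.1, 5.2]
opening: 0.016
gripper_force: 30.0
```

```bash
python3 go.py 0.578 -0.0085 0.200 -5.4
```

```text
t 28.2 pos [ 0.5785 -0.0088  0.2009] rpy [-1.8e+02 -1.0e-01 -5.5e+00] j1,j6 [19. 66.] F [-0.7  0.1  5.2] open 16.0 grip 30.0
before roll mm [-0.6 -0.3  0.9]
after roll mm [-0.6 -0.3  0.9] roll -0.1
```

Emit:
apply_moves:
  targets:
    - {"travel":[0,0,0.2],"roll":5,"jaw":10}
    - {"travel":[0,0,0.3],"roll":8.5,"jaw":10}
    - {"travel":[0,0,0.3],"roll":8.5,"jaw":10}
    - {"travel":[0,0,0.3],"roll":8.5,"jaw":10}
    - {"travel":[0,0,0.3],"roll":8.5,"jaw":10}
    - {"travel":[0,0,0.3],"roll":8.5,"jaw":10}
    - {"travel":[0,0,0.3],"roll":8.5,"jaw":10}
    - {"travel":[0,0,0.3],"roll":8.5,"jaw":10}
    - {"travel":[0,0,0.3],"roll":8.5,"jaw":10}
    - {"travel":[0,0,0.3],"roll":8.5,"jaw":10}

```text
clock: 29.2
tool_pos: [0.5776, -0.0097, 0.198]
orientation: [180.0, -0.1, -87.3]
force: [-3.2, -3.6, 7.8]
opening: 0.0156
gripper_force: 30.0
```

Emit:
apply_moves:
  targets:
    - {"travel":[0,0,0.3],"roll":8.5,"jaw":10}
    - {"travel":[0,0,0.3],"roll":8.5,"jaw":10}
    - {"travel":[0,0,0.3],"roll":8.5,"jaw":10}
    - {"travel":[0,0,0.3],"roll":8.5,"jaw":10}
    - {"travel":[0,0,0.3],"roll":8.5,"jaw":10}
    - {"travel":[0,0,0.3],"roll":8.5,"jaw":10}
    - {"travel":[0,0,0.3],"roll":8.5,"jaw":10}
    - {"travel":[0,0,0.3],"roll":8.5,"jaw":10}
    - {"travel":[0,0,0.3],"roll":8.5,"jaw":10}
    - {"travel":[0,0,0.3],"roll":8.5,"jaw":10}

```text
clock: 30.2
tool_pos: [0.5765, -0.009, 0.195]
orientation: [-180.0, -0.1, -172.3]
force: [-9.2, 2.0, 11.0]
opening: 0.0158
gripper_force: 30.0
```

Emit:
apply_moves:
  targets:
    - {"travel":[0,0,0.3],"roll":8.5,"jaw":10}
    - {"travel":[0,0,0],"roll":0,"jaw":10}

```text
clock: 30.4
tool_pos: [0.5766, -0.0088, 0.1947]
orientation: [-180.0, -0.1, 179.2]
force: [-8.9, 1.9, 11.4]
opening: 0.0157
gripper_force: 30.0
```

Emit:
apply_moves:
  targets:
    - {"travel":[0,0,0],"roll":0,"jaw":50}
    - {"travel":[0,0,0],"roll":0,"jaw":50}
    - {"travel":[0,0,0],"roll":0,"jaw":50}
    - {"travel":[0,0,-25],"roll":0,"jaw":50}
    - {"travel":[0,0,-40],"roll":0,"jaw":50}
    - {"travel":[0,0,0],"roll":-6,"jaw":50}
    - {"travel":[0,0,0],"roll":-8.5,"jaw":50}
    - {"travel":[0,0,0],"roll":-8.5,"jaw":50}
    - {"travel":[0,0,0],"roll":-8.5,"jaw":50}
    - {"travel":[0,0,0],"roll":-8.5,"jaw":50}

```text
clock: 31.4
tool_pos: [0.5781, -0.0087, 0.2585]
orientation: [180.0, -0.0, -140.1]
force: [-0.3, 0.1, 0.3]
opening: 0.0498
gripper_force: 0.0
```

Emit:
apply_moves:
  targets:
    - {"travel":[0,0,0],"roll":-8.5,"jaw":50}
    - {"travel":[0,0,0],"roll":-8.5,"jaw":50}
    - {"travel":[0,0,0],"roll":-8.5,"jaw":50}
    - {"travel":[0,0,0],"roll":-8.5,"jaw":50}
    - {"travel":[0,0,0],"roll":-8.5,"jaw":50}
    - {"travel":[0,0,0],"roll":-8.5,"jaw":50}
    - {"travel":[0,0,0],"roll":-8.5,"jaw":50}
    - {"travel":[0,0,0],"roll":-8.5,"jaw":50}
    - {"travel":[0,0,0],"roll":-8.5,"jaw":50}
    - {"travel":[0,0,0],"roll":-8.5,"jaw":50}

```text
clock: 32.4
tool_pos: [0.5781, -0.0087, 0.2584]
orientation: [180.0, 0.0, -55.1]
force: [-0.2, -0.6, 1.5]
opening: 0.0501
gripper_force: 0.0
```

Emit:
apply_moves:
  targets:
    - {"travel":[0,0,0],"roll":-8.5,"jaw":50}
    - {"travel":[0,0,0],"roll":-8.5,"jaw":50}
    - {"travel":[0,0,0],"roll":-8.5,"jaw":50}
    - {"travel":[0,0,0],"roll":-8.5,"jaw":50}
    - {"travel":[0,0,0],"roll":-8.5,"jaw":50}
    - {"travel":[0,0,0],"roll":-8.5,"jaw":50}
    - {"travel":[0,0,0],"roll":-4,"jaw":50}
    - {"travel":[0,0,0],"roll":0,"jaw":50}

```text
clock: 33.2
tool_pos: [0.5781, -0.0087, 0.2585]
orientation: [180.0, 0.0, -0.4]
force: [0.4, -0.2, -0.7]
opening: 0.0502
gripper_force: 0.0
```

```bash
python3 go.py 0.577 -0.0085 0.196 -0.8
```

```text
t 33.2 pos [ 0.5781 -0.0087  0.2585] rpy [180.    0.   -0.4] j1,j6 [19. 71.] F [ 0.4 -0.2 -0.7] open 50.2 grip 0.0
before roll mm [-1.1 -0.2 62.5]
after roll mm [-1.1 -0.2 62.5] roll 0.4
```

Emit:
apply_moves:
  targets:
    - {"travel":[-1,0,15],"roll":0.4,"jaw":50}
    - {"travel":[0,0,25],"roll":0,"jaw":50}
    - {"travel":[0,0,17],"roll":0,"jaw":50}
    - {"travel":[0,0,5],"roll":0,"jaw":30}
    - {"travel":[0,0,0],"roll":0,"jaw":10}
    - {"travel":[0,0,0],"roll":0,"jaw":10}
    - {"travel":[0,0,0],"roll":0,"jaw":10}
    - {"travel":[0,0,0],"roll":0,"jaw":10}
    - {"travel":[0,0,0],"roll":0,"jaw":10}
    - {"travel":[0,0,0],"roll":0,"jaw":10}

```text
clock: 34.2
tool_pos: [0.5775, -0.0088, 0.1976]
orientation: [-180.0, -0.1, -0.9]
force: [0.3, 0.2, 3.6]
opening: 0.0156
gripper_force: 30.0
```

Emit:
apply_moves:
  targets:
    - {"travel":[0,0,0.2],"roll":5,"jaw":10}
    - {"travel":[0,0,0.3],"roll":8.5,"jaw":10}
    - {"travel":[0,0,0.3],"roll":8.5,"jaw":10}
    - {"travel":[0,0,0.3],"roll":8.5,"jaw":10}
    - {"travel":[0,0,0.3],"roll":8.5,"jaw":10}
    - {"travel":[0,0,0.3],"roll":8.5,"jaw":10}
    - {"travel":[0,0,0.3],"roll":8.5,"jaw":10}
    - {"travel":[0,0,0.3],"roll":8.5,"jaw":10}
    - {"travel":[0,0,0.3],"roll":8.5,"jaw":10}
    - {"travel":[0,0,0.3],"roll":8.5,"jaw":10}

```text
clock: 35.2
tool_pos: [0.5774, -0.0089, 0.1947]
orientation: [-179.9, -0.0, -82.7]
force: [-0.8, -0.9, 5.3]
opening: 0.0161
gripper_force: 30.0
```

Emit:
apply_moves:
  targets:
    - {"travel":[0,0,0.3],"roll":8.5,"jaw":10}
    - {"travel":[0,0,0.3],"roll":8.5,"jaw":10}
    - {"travel":[0,0,0.3],"roll":8.5,"jaw":10}
    - {"travel":[0,0,0.3],"roll":8.5,"jaw":10}
    - {"travel":[0,0,0.3],"roll":8.5,"jaw":10}
    - {"travel":[0,0,0.3],"roll":8.5,"jaw":10}
    - {"travel":[0,0,0.3],"roll":8.5,"jaw":10}
    - {"travel":[0,0,0.3],"roll":8.5,"jaw":10}
    - {"travel":[0,0,0.3],"roll":8.5,"jaw":10}
    - {"travel":[0,0,0],"roll":0,"jaw":10}

```text
clock: 36.2
tool_pos: [0.5772, -0.0088, 0.192]
orientation: [-180.0, 0.0, -159.2]
force: [-1.0, -0.7, 6.2]
opening: 0.0156
gripper_force: 30.0
```

Emit:
apply_moves:
  targets:
    - {"travel":[0,0,0],"roll":0,"jaw":50}
    - {"travel":[0,0,0],"roll":0,"jaw":50}
    - {"travel":[0,0,0],"roll":0,"jaw":50}
    - {"travel":[0,0,-25],"roll":0,"jaw":50}
    - {"travel":[0,0,-40],"roll":0,"jaw":50}
    - {"travel":[0,0,0],"roll":-6,"jaw":50}
    - {"travel":[0,0,0],"roll":-8.5,"jaw":50}
    - {"travel":[0,0,0],"roll":-8.5,"jaw":50}
    - {"travel":[0,0,0],"roll":-8.5,"jaw":50}
    - {"travel":[0,0,0],"roll":-8.5,"jaw":50}

```text
clock: 37.2
tool_pos: [0.577, -0.0087, 0.2559]
orientation: [180.0, -0.0, -118.5]
force: [-0.6, -0.8, 0.4]
opening: 0.0499
gripper_force: 0.0
```

Emit:
apply_moves:
  targets:
    - {"travel":[0,0,0],"roll":-8.5,"jaw":50}
    - {"travel":[0,0,0],"roll":-8.5,"jaw":50}
    - {"travel":[0,0,0],"roll":-8.5,"jaw":50}
    - {"travel":[0,0,0],"roll":-8.5,"jaw":50}
    - {"travel":[0,0,0],"roll":-8.5,"jaw":50}
    - {"travel":[0,0,0],"roll":-8.5,"jaw":50}
    - {"travel":[0,0,0],"roll":-8.5,"jaw":50}
    - {"travel":[0,0,0],"roll":-8.5,"jaw":50}
    - {"travel":[0,0,0],"roll":-8.5,"jaw":50}
    - {"travel":[0,0,0],"roll":-8.5,"jaw":50}

```text
clock: 38.2
tool_pos: [0.577, -0.0087, 0.2559]
orientation: [180.0, 0.0, -33.5]
force: [-0.2, 0.3, -0.3]
opening: 0.0495
gripper_force: 0.0
```

Emit:
apply_moves:
  targets:
    - {"travel":[0,0,0],"roll":-8.5,"jaw":50}
    - {"travel":[0,0,0],"roll":-8.5,"jaw":50}
    - {"travel":[0,0,0],"roll":-8.5,"jaw":50}
    - {"travel":[0,0,0],"roll":-8.5,"jaw":50}
    - {"travel":[0,0,0],"roll":-8.5,"jaw":50}
    - {"travel":[0,0,0],"roll":-8.5,"jaw":50}
    - {"travel":[0,0,0],"roll":-4,"jaw":50}
    - {"travel":[0,0,0],"roll":0,"jaw":50}

```text
clock: 39.0
tool_pos: [0.577, -0.0087, 0.2559]
orientation: [-180.0, 0.0, 21.2]
force: [-0.3, 0.0, -0.5]
opening: 0.0498
gripper_force: 0.0
```

```bash
python3 go.py 0.577 -0.0085 0.192 20.8
```

```text
t 39.0 pos [ 0.577  -0.0087  0.2559] rpy [-180.     0.    21.2] j1,j6 [19. 93.] F [-0.3  0.  -0.5] open 49.8 grip 0.0
before roll mm [ 0.1 -0.2 63.9]
after roll mm [ 0.1 -0.2 63.9] roll 0.4
```

Emit:
apply_moves:
  targets:
    - {"travel":[0,0,15],"roll":0.4,"jaw":50}
    - {"travel":[0,0,25],"roll":0,"jaw":50}
    - {"travel":[0,0,18],"roll":0,"jaw":50}
    - {"travel":[0,0,5],"roll":0,"jaw":30}
    - {"travel":[0,0,0],"roll":0,"jaw":10}
    - {"travel":[0,0,0],"roll":0,"jaw":10}
    - {"travel":[0,0,0],"roll":0,"jaw":10}
    - {"travel":[0,0,0],"roll":0,"jaw":10}
    - {"travel":[0,0,0],"roll":0,"jaw":10}
    - {"travel":[0,0,0],"roll":0,"jaw":10}

```text
clock: 40.0
tool_pos: [0.5775, -0.0087, 0.194]
orientation: [180.0, -0.1, 20.7]
force: [-0.9, 0.5, 3.9]
opening: 0.0157
gripper_force: 30.0
```

Emit:
apply_moves:
  targets:
    - {"travel":[0,0,0.2],"roll":5,"jaw":10}
    - {"travel":[0,0,0.3],"roll":8.5,"jaw":10}
    - {"travel":[0,0,0.3],"roll":8.5,"jaw":10}
    - {"travel":[0,0,0.3],"roll":8.5,"jaw":10}
    - {"travel":[0,0,0.3],"roll":8.5,"jaw":10}
    - {"travel":[0,0,0.3],"roll":8.5,"jaw":10}
    - {"travel":[0,0,0.3],"roll":8.5,"jaw":10}
    - {"travel":[0,0,0.3],"roll":8.5,"jaw":10}
    - {"travel":[0,0,0.3],"roll":8.5,"jaw":10}
    - {"travel":[0,0,0.3],"roll":8.5,"jaw":10}

```text
clock: 41.0
tool_pos: [0.5774, -0.0089, 0.1912]
orientation: [-180.0, -0.1, -61.1]
force: [-1.2, -0.8, 5.6]
opening: 0.0158
gripper_force: 30.0
```

Emit:
apply_moves:
  targets:
    - {"travel":[0,0,0.3],"roll":8.5,"jaw":10}
    - {"travel":[0,0,0.3],"roll":8.5,"jaw":10}
    - {"travel":[0,0,0.2],"roll":6,"jaw":10}
    - {"travel":[0,0,0],"roll":0,"jaw":10}
    - {"travel":[0,0,0],"roll":0,"jaw":10}

```text
clock: 41.5
tool_pos: [0.5774, -0.0089, 0.1903]
orientation: [-179.9, -0.0, -83.8]
force: [-0.9, -1.3, 4.8]
opening: 0.0159
gripper_force: 30.0
```

```bash
python3 go.py 0.577 -0.0085 0.192 -85.8;python3 - <<'E'
from h import *
a=ctrl.snapshot("top");b=ctrl.snapshot("side")
cv2.imwrite("pics/top6.png",a[:,:,::-1]);cv2.imwrite("pics/side6.png",b[:,:,::-1])
c=np.hstack([cv2.resize(a[185:335,220:350],(400,462),interpolation=2),cv2.resize(b[190:340,230:360],(400,462),interpolation=2)])
cv2.imwrite("pics/c6.png",c[:,:,::-1])
E
```

```text
t 41.5 pos [ 0.5774 -0.0089  0.1903] rpy [-179.9   -0.   -83.8] j1,j6 [ 19. -12.] F [-0.9 -1.3  4.8] open 15.9 grip 30.0
before roll mm [-0.5  0.3 -1.7]
after roll mm [-0.5  0.3 -1.7] roll 2.0
```

View pics/c6.png

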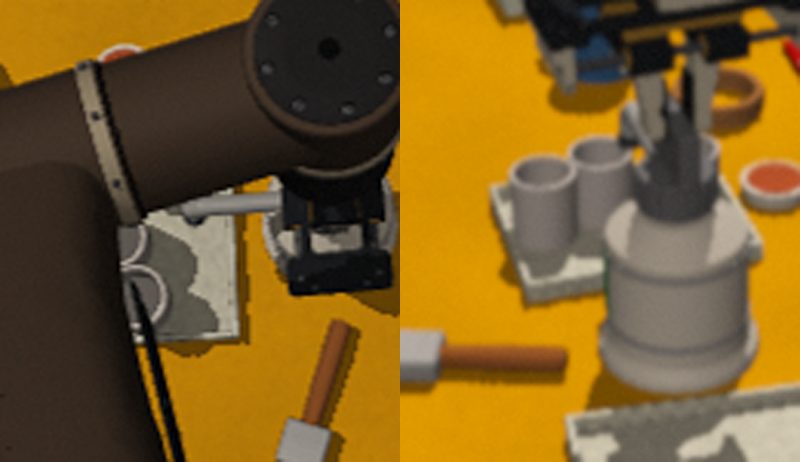

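The spout lies over tray_a, pointing left with its mouth at about (195,210) in the crop. About 2° remain.

Emit:
apply_moves:
  targets:
    - {"travel":[0,0,0],"roll":1,"jaw":10}
    - {"travel":[0,0,0],"roll":1,"jaw":10}
    - {"travel":[0,0,0],"roll":0,"jaw":10}
    - {"travel":[0,0,0],"roll":0,"jaw":10}

```text
clock: 42.0
tool_pos: [0.5773, -0.009, 0.1903]
orientation: [-179.9, -0.0, -85.8]
force: [-1.7, -1.1, 5.1]
opening: 0.0155
gripper_force: 30.0
```

Emit:
apply_moves:
  targets:
    - {"travel":[0,0,0],"roll":0,"jaw":50}
    - {"travel":[0,0,0],"roll":0,"jaw":50}
    - {"travel":[0,0,0],"roll":0,"jaw":50}
    - {"travel":[0,0,0],"roll":0,"jaw":50}
    - {"travel":[0,0,-20],"roll":0,"jaw":50}
    - {"travel":[0,0,-40],"roll":0,"jaw":50}
    - {"travel":[0,0,-40],"roll":0,"jaw":50}
    - {"travel":[0,-40,0],"roll":0,"jaw":50}
    - {"travel":[0,-40,0],"roll":0,"jaw":50}
    - {"travel":[0,-40,0],"roll":0,"jaw":50}

```text
clock: 43.0
tool_pos: [0.698, 0.0003, 0.2902]
orientation: [-179.9, 0.0, -85.8]
force: [-0.2, -0.6, -0.2]
opening: 0.0499
gripper_force: 0.0
```

```bash
python3 go.py 0.47 -0.25 0.30 -85.8
```

```text
t 43.0 pos [6.980e-01 3.000e-04 2.902e-01] rpy [-179.9    0.   -85.8] j1,j6 [ 16. -12.] F [-0.2 -0.6 -0.2] open 49.9 grip 0.0
before roll mm [232.8 245.8 -10.2]
after roll mm [232.9 245.8  -9.8] roll 0.0
```

Emit:
apply_moves:
  targets:
    - {"travel":[40,0,0],"roll":0,"jaw":50}
    - {"travel":[40,0,0],"roll":0,"jaw":50}
    - {"travel":[40,0,0],"roll":0,"jaw":50}
    - {"travel":[40,10,0],"roll":0,"jaw":50}
    - {"travel":[40,30,0],"roll":0,"jaw":50}
    - {"travel":[40,40,0],"roll":0,"jaw":50}
    - {"travel":[20,40,0],"roll":0,"jaw":50}
    - {"travel":[0,40,0],"roll":0,"jaw":50}
    - {"travel":[0,40,0],"roll":0,"jaw":50}
    - {"travel":[0,0,0],"roll":0,"jaw":50}

```text
clock: 44.0
tool_pos: [0.5166, -0.2695, 0.2906]
orientation: [-180.0, 0.0, -85.9]
force: [1.6, 0.0, 0.4]
opening: 0.0497
gripper_force: 0.0
```

```bash
python3 - <<'E'
from h import *
a=ctrl.snapshot("top");b=ctrl.snapshot("side")
cv2.imwrite("pics/top7.png",a[:,:,::-1]);cv2.imwrite("pics/side7.png",b[:,:,::-1])
c=cv2.resize(a[190:310,225:365],None,fx=5,fy=4.9999,interpolation=2)
cv2.imwrite("pics/c7.png",c[:,:,::-1])
E
```

```text
(no output)
```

View pics/c7.png

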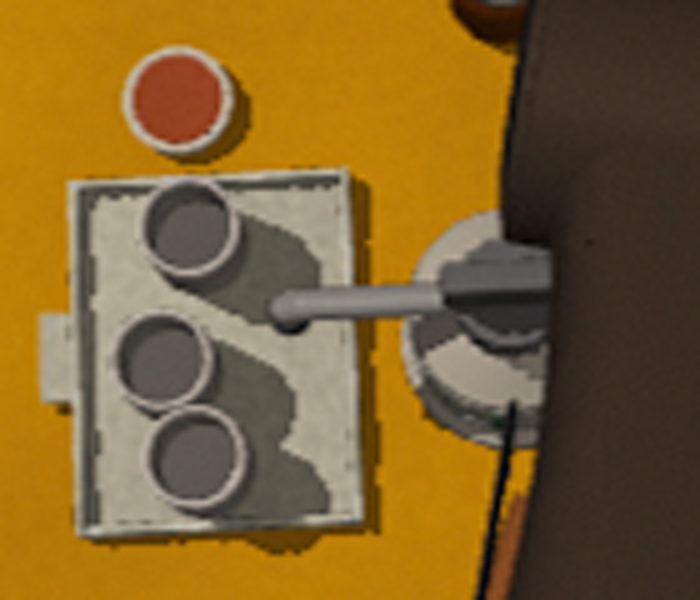

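View pics/side7.png

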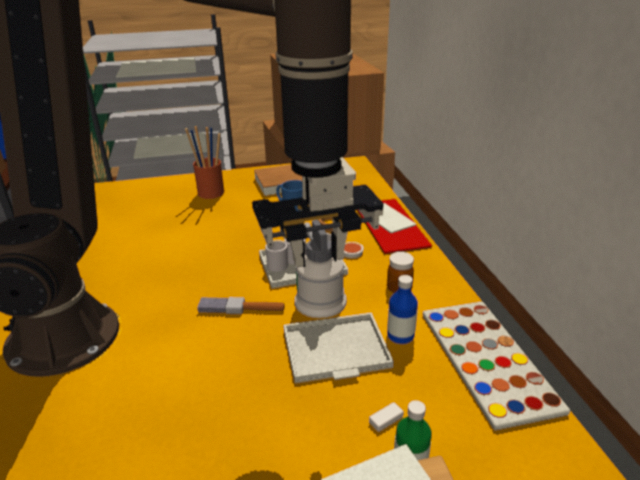

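```bash
python3 - <<'E'
from h import *
f=lambda p,z:onz("top",(225+p[0]/5-.4,190+p[1]/5-.4),z)
a,b=f((310,306),.149),f((440,297.5),.149);d=a-b;print(a,b,"bar",np.degrees(np.arctan2(d[1],d[0])))
for c in((.5773,-.0088),(.576,-.009)):
    d=a-c;print("from axis",np.degrees(np.arctan2(d[1],d[0])))
T=np.array([f(p,.017) for p in((70,182),(348,170),(362,525),(80,535))]);m=T.mean(0);print(T.round(4).tolist(),m)
for c in((.5773,-.0088),(.576,-.009)):
    d=m-c;print("mid from axis",np.degrees(np.arctan2(d[1],d[0])),np.hypot(*d))
for i in range(4):
    d=T[(i+1)%4]-T[i];print(np.degrees(np.arctan2(d[1],d[0])).round(1))
for p in((190,230),(162,362),(196,457)):
    q=f(p,.067);r=q-m;t=np.radians(94.3);print("pot",q.round(4),"tray x,y",(r@[np.cos(t),np.sin(t)]*1e3+166).round(1),(r@[-np.sin(t),np.cos(t)]*1e3).round(1))
E
```

```text
[0.56863125 0.09463226] [0.57443825 0.02846368] bar 95.01546615468229
from axis 94.79081487364188
from axis 94.06716002989748
[[0.6584, 0.2425], [0.6685, 0.0863], [0.4692, 0.0721], [0.4603, 0.227]] [0.56408176 0.15699742]
mid from axis 94.55827875367332 0.16632349776864863
mid from axis 94.10666079443214 0.16642472008005194
-86.3
-175.9
93.3
4.5
pot [0.6226 0.1676] tray x,y 172.2 -59.2
pot [0.55   0.1796] tray x,y 189.6 12.3
pot [0.4992 0.1592] tray x,y 173.0 64.6
```

Emit:
apply_moves:
  targets:
    - {"travel":[0,0,-40],"roll":0,"jaw":50}
    - {"travel":[0,0,-40],"roll":0,"jaw":50}
    - {"travel":[0,0,-40],"roll":0,"jaw":50}
    - {"travel":[0,0,-40],"roll":0,"jaw":50}
    - {"travel":[0,0,0],"roll":0,"jaw":50}
    - {"travel":[0,0,0],"roll":0,"jaw":50}

```text
clock: 44.7
tool_pos: [0.522, -0.2686, 0.4498]
orientation: [-179.9, -0.0, -85.8]
force: [-0.3, 0.8, -0.7]
opening: 0.0499
gripper_force: 0.0
```

```bash
python3 - <<'E'
from h import *
a=ctrl.snapshot("top");b=ctrl.snapshot("side")
c=np.hstack([cv2.resize(a[190:310,225:365],(400,343),interpolation=2),cv2.resize(b[190:310,220:360],(400,343),interpolation=2)])
cv2.imwrite("pics/c8.png",c[:,:,::-1]);print(ctrl.get_obs()["force"].round(1))
E
```

```text
[ 0.3  0.4 -0.3]
```

View pics/c8.png

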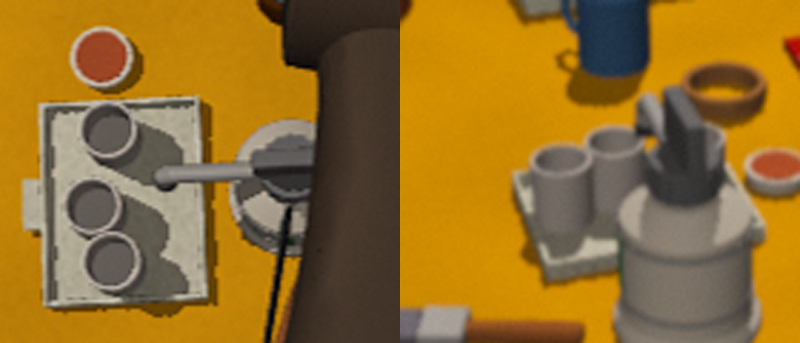

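All three pots stand upright inside tray_a, with rims at (110,130), (94,206) and (113,262) in the left crop. The spout lies level over the tray with its mouth at (166,178), and nothing touches the robot, so I'm handing in.

```bash
python3 -c "
from plant import ctrl
print(ctrl.close_job())"
```

```text
the job is handed in; nothing more can be done
None
```

I handed the job in: all three pots stand upright in the pan's tray (tray_a), one having been nudged inside it. The head is screwed down about 619° clockwise, its spout within about 1° of the tray's middle by camera, and released.

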